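Hook the vial tray under the shaker's lip and lower it home

ROBOT

A 6-joint arm with a two-finger parallel gripper is mounted at the origin on the work surface. World frame = base frame: x ahead of the robot, y to its left, z up, the work surface at z = 0. Lengths are in m, angles in rad, forces in N, time in s.
With the tool pointing down it reaches from about 0.25 to 0.85 m from the base axis. Payload 12.5 kg.
Tool frame: the origin (TCP) lies midway between the tips of the shut fingers; the grasp point (between the pads) lies 19 mm behind it; z points along the fingers, y is the direction in which the jaws open and shut (so a half turn about z gives the same grasp; the last joint's range is limited). The gripper opens to 93 mm and grips with 3 to 60 N. Pads are 15 mm wide; open, the fingers measure 128 mm over their backs; the gripper's body (75 mm by 188 mm) begins 65 mm behind the grasp point.
Start: joints at [-1.248, 0.351, 1.652, -0, 1.139, -0.085], TCP at [0.218, -0.505, 0.219] pointing down, gripper open.
Joint ranges: [-2.75, 2.75], [-0.79, 2.1], [0.01, 2.65], [-1.57, 4.71], [0.07, 3.14], [-2.87, 2.87]. Speed limits (rad/s): [2.22, 2.22, 2.79, 3.14, 3.14, 3.14].

INTERFACE

Orientations are given as a unit quaternion [w, x, y, z].
In Python, from plant import bot gives the robot as it stands.
- The arm moves only by the shell command python3 -m handwheel 'ROWS' [OPENING] [FORCE]. ROWS is JSON, a list of rows, each a list of 4 numbers: the shift along the world's x, y, z in units of 6 cm (1.0 is 6 cm), then the turn about the world's z in units of 6 degrees (1.0 is 6 degrees). A call has 1 to 12 rows; each row shifts and turns the pose as measured when the row begins; what a row does not reach is not made up. A row lasts 1/8 s, in which the tool goes at most 62.5 mm and 10.7 degrees, less where a joint would pass 70% of its speed; a pose out of reach is approached as far as the arm can. A call with a number of a shift or a turn outside -1 to 1 is refused whole. A call with a gripper value outside its range is refused whole. OPENING is the gripper's target within -1 to 1 (fully open at 1, half-way at 0, shut at -1), set as the call begins (- or left out, the last holds). The fingers move at their own pace and stop on an object; FORCE is the grip in N (left out, the last holds). Time passes only in rows, so rows that do not move let the fingers close. It gives the time, the measured TCP pose, the force and the opening at its end, in the units of the state.
- bot.sense(): the state, without advancing time (a new reading comes with each control period).
- bot.get_image(name): name is "side" or "top"; returns a dict with "pixels" (400x640x3 uint8, red, green, blue), "range_z" (400x640 float32, m along the optical axis (not along the pixel's ray), 0 where there is no reading), "camera_matrix" (3x3 intrinsics, pixels), "dist" ([k1, k2, p1, p2, k3] as OpenCV has them; the pictures are not rectified), "camera_from_world" (4x4, takes a point from world to camera coordinates). Camera axes: x right, y up, looking along -z (the intrinsics and any distortion apply to the point x, -y, -z); pixel columns grow to the right and rows downward; lengths in m; the calibration is good to about 2 mm. A picture is of the moment at which its call begins.
- bot.close_job(): hands the job in, once; it reports no verdict.
The state is a dict: "time_s": time; "joint_positions": joint angles; "joint_velocities": joint speeds; "joint_torque": joint torques, N m; "tcp_pos": TCP position; "tool_rot": TCP orientation; "wrist_force": force on the tool from outside, world axes, zero at the start; "wrist_torque": the same for the moment, N m; "grip_width": opening from 0.0 (shut) to 1.0 (fully open).
Only numpy, scipy, OpenCV 4.12 (cv2) and the standard library are available. Lean on these libraries where they do the work, as an engineer would, in place of code of your own. Each camera call takes 0.05 s, during which the arm holds its last target. There are 200 camera calls.

TASK

Load the vial tray, the one with the bare metal tongue, onto the bench shaker: with the tray tilted, hook its tongue under the retaining lip on the shaker's platform, then swing the handle end down, still held, until the tray lies flat on the platform between the lip and the front stop, and let go. Do not drop it into place, and leave the tongueless grey rack where it stands.

Things in the scene. Friction and masses are not known exactly. Their poses are not given: they have to be found in the camera images.
- tray: Vial tray, 0.3 kg, loose, tongue to +x (30 deg or less off world x). Origin: centre of underside, z up. Plate 120 (x) x 84 x 5 mm; grey vial block on it from x=-56 to +20, 78 wide, top at z=30 (black caps 35). Handle: upright blade at x=-15, 10 thick in x, 46 wide in y, z=30 to 75; pinch it along the tray's x, fingertips at z=38 or higher.
- tray_tongue (a point): Middle of the free edge of the tray's tongue, on its underside (tray x=+60 mm, y=0, z=0; axes as the tray's). The tongue is the bare aluminium plate from tray x=+20 to +60 mm, 84 mm wide, 5 mm thick.
- shaker: Bench shaker, white, fixed, not running, 230 (x) x 190 mm. Origin: centre of underside, on the table; x to the lip, away from the robot (20 deg or less off world x), z up. Black platform 170 x 125 mm, upper face at z=70. Front stop: upright tab at x=-67 to -62, 30 mm wide in y, 26 mm above the platform. Stop to lip's wall is 132 mm: 12 mm of play for the tray, which cannot go in flat.
- bay_lip (a point): Point on the platform straight below the middle of the lip's free edge (shaker x=+50 mm, y=0, z=70; axes as the shaker's). The lip: a fixed 5 mm metal shelf, underside 22 mm above the platform, reaching 20 mm back (+x) from its free edge to an upright wall; cheeks 104 mm apart inside close its ends. The seated tongue's edge lies 8 to 20 mm behind (+x) this point.
- rack: The other rack, to be left alone: loose grey block 100 (x) x 80 (y) x 40 mm with a similar handle blade (10 x 46 mm, top at 80 mm) but no tongue. Origin: centre of its underside, z up.
Things that resemble listed ones, but are neither listed nor needed, are in the scene too. Leave any purple look-alike of the tray alone.

How it is judged:
On the way, in this order (a step that is already met when the one before it is completed fails the run):
1. the tilted tray's tongue is hooked under the lip (x of tray_tongue in the frame of shaker above 0.054 m and y of tray_tongue in the frame of shaker between -0.02 and 0.02 m and z of tray_tongue in the frame of shaker between 0.064 and 0.092 m and angle between tray's own z axis and vertical above 0.05 rad), for 0.1 s.
2. the tray is swung down flat on the platform while the gripper still holds or presses it (x of tray_tongue in the frame of shaker above 0.054 m and z of tray in the frame of shaker between 0.064 and 0.077 m and angle between tray's own z axis and vertical below 0.09 rad and contact force between the fingers and tray above 0.5 N), for 0.1 s.
At the end, for the whole second after the job is handed in: The tray lies flat (within 4 degrees, its underside within 5 mm of the platform) between lip and stop, the tongue's edge at least 4 mm under the lip and within 15 mm of its middle, square to the shaker within about 10 degrees, released and at rest; the other rack is within 20 mm of where it stood (x of tray_tongue in the frame of shaker between 0.054 and 0.074 m and y of tray_tongue in the frame of shaker between -0.015 and 0.015 m and z of tray in the frame of shaker between 0.064 and 0.075 m and angle between tray's own z axis and vertical below 0.07 rad and angle between the x axis of tray and the x axis of shaker, either way round below 0.19 rad and linear speed of tray below 0.02 m/s and distance of rack from where it was at the start of the episode below 0.02 m); the robot touches nothing.
It fails at once if the other rack is moved by more than 20 mm or tipped (distance of rack from where it was at the start of the episode above 0.02 m or angle between rack's own z axis and vertical above 0.3 rad).
It also fails if it takes over 40 s, if anything falls off the work surface, if the arm or the gripper's body presses on something with over 40 N, if the wrist force passes 120 N, or if a joint passes its speed limit or range.

## Working session

There is one attempt and no reset: what is moved stays moved. The work goes in short steps, Python scripts to look and compute and a shell command to move; the robot and the scene stay as the last step left them, time stands still between calls to the robot, and variables do not carry over. Pictures are saved under pics/ and viewed, about 8 in all and at most 12, crops included, and the job is handed in when it is done.

```bash
mkdir -p pics; ls
cat > h.py <<'E'
import numpy as np, cv2
from plant import bot
def cap(n):
    d=bot.get_image(n); return d
def cloud(d):
    K=np.array(d["camera_matrix"],float); h,w=d["range_z"].shape
    uv=np.stack(np.meshgrid(np.arange(w),np.arange(h)),-1).reshape(-1,1,2).astype(np.float32)
    n=cv2.undistortPoints(uv,K,np.array(d["dist"],float)).reshape(h,w,2)
    z=d["range_z"]; P=np.stack([n[...,0]*z,-n[...,1]*z,-z],-1)
    T=np.linalg.inv(np.array(d["camera_from_world"])); W=P@T[:3,:3].T+T[:3,3]
    W[z==0]=np.nan; return W
def save(d,f,box=None,s=1):
    im=d["pixels"][...,::-1]
    if box: im=im[box[1]:box[3],box[0]:box[2]]
    cv2.imwrite("pics/"+f,cv2.resize(im,None,fx=s,fy=s))
E
python3 - <<'E'
from h import *
ds=[cap("top"),cap("side")]
cv2.imwrite("pics/a.png",np.vstack([cv2.resize(d["pixels"][...,::-1],(480,300)) for d in ds]))
for n,d in zip("ts",ds): np.savez(f"{n}0.npz",W=cloud(d),im=d["pixels"])
print(bot.sense())
E
```

```text
pics
{'time_s': 0.1, 'joint_positions': array([-1.24759969e+00,  3.51219943e-01,  1.65233305e+00,  3.00125622e-05,
        1.13910258e+00, -8.45775864e-02]), 'joint_velocities': array([-0.00064142, -0.00192098, -0.00301375, -0.00043143, -0.00100721,
        0.00013614]), 'joint_torque': array([ 7.91711900e-04, -4.98027599e+01, -2.85704452e+01,  7.00450991e-02,
        2.39385793e-02, -5.62587604e-05]), 'tcp_pos': array([ 0.21805812, -0.50459996,  0.21814495]), 'tool_rot': array([-5.29305566e-04,  9.79288060e-01,  2.02471265e-01, -4.97287565e-05]), 'wrist_force': array([ 0.30589325,  0.23173395, -0.037039  ]), 'wrist_torque': array([ 0.02245817, -0.01628358, -0.04026656]), 'grip_width': 1.0030142619836953}
```

View pics/a.png

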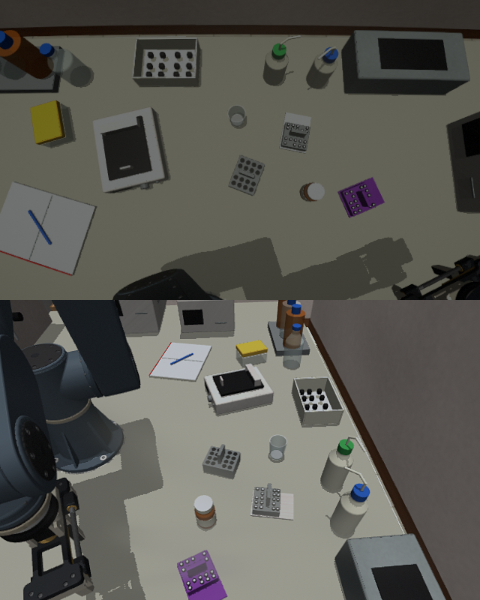

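The top view shows the tray with its pale tongue at about (296,133), tongue to +x. The grey rack is at (247,174), the purple look-alike at (361,197), and the shaker at (129,150) with its stop at (125,168). These are pixels in the 480-wide picture.

Run:
```python
from h import *
Z=np.load("t0.npz"); W=Z["W"]; im=Z["im"]
f=4/3
def sel(cx,cy,r,lo,hi):
    m=np.zeros(W.shape[:2],bool); cx,cy,r=int(cx*f),int(cy*f),int(r*f); m[cy-r:cy+r,cx-r:cx+r]=1
    return W[m&(W[...,2]>lo)&(W[...,2]<hi)]
def rect(n,p):
    r=cv2.minAreaRect((p[:,:2]*1000).astype(np.float32)); print(n,len(p),"med",p.mean(0).round(4),"rect",np.round(r[0],1),np.round(r[1],1),round(r[2],1))
rect("table",sel(200,150,10,-.05,.05))
for n,c,r in(("tray",(296,133),24),("rack",(247,174),24)):
    rect(n+" block",sel(*c,r,.022,.05)); rect(n+" all",sel(*c,r,.003,.05));rect(n+" blade",sel(*c,r,.06,.09))
rect("tongue",sel(296,120,12,.002,.010))
c=(129,150)
rect("plat",sel(*c,45,.066,.074)); rect("body",sel(*c,45,.02,.2)); rect("lip",sel(*c,45,.085,.2)); 
p=sel(*c,45,.085,.2); q=p[p[:,0]<np.median(p[:,0])-.05]; 
if len(q)>3: rect("stop",q)
q=p[p[:,0]>np.median(p[:,0])-.05]; rect("lip only",q); print(np.percentile(q[:,2],[5,50,95]))
big=np.hstack([cv2.resize(im[130:270,110:230,::-1],None,fx=3.4,fy=3.4),cv2.resize(im[130:270,350:450,::-1],None,fx=3.4,fy=3.4)])
cv2.imwrite("pics/b.png",cv2.convertScaleAbs(big,alpha=1.3))
```

```text
table 672 med [ 5.489e-01  1.890e-02 -2.000e-04] rect [549.  19.] [62.4 61.1] 1.2
tray block 945 med [ 0.5853 -0.2805  0.0313] rect [ 589.2 -282.8] [78.8 77.2] 79.0
tray all 1593 med [ 0.6011 -0.2827  0.021 ] rect [ 609.1 -289.6] [153.2 149. ] 0.4
tray blade 128 med [ 0.5907 -0.2824  0.0726] rect [ 591.7 -283.1] [46.  10.9] 78.8
rack block 1473 med [ 0.4651 -0.1305  0.04  ] rect [ 466.3 -130.6] [ 79.9 100.1] 69.4
rack all 1528 med [ 0.465  -0.1301  0.0388] rect [ 475.9 -129.6] [146.1 143. ] 2.8
rack blade 118 med [ 0.4655 -0.1304  0.0783] rect [ 466.2 -130.7] [45.3 10.4] 68.8
tongue 424 med [ 0.6518 -0.2881  0.0049] rect [ 657.2 -286.3] [62.3 81.7] 6.5
plat 3541 med [0.5293 0.2237 0.0699] rect [540.9 228.5] [170.9 127.2] 14.5
body 8762 med [0.5337 0.2176 0.0636] rect [535.8 226.6] [241.8 192. ] 14.3
lip 677 med [0.5924 0.2407 0.0965] rect [545.  231.4] [143.9 114.7] 13.4
stop 51 med [0.478  0.2117 0.0937] rect [478.5 212.8] [ 5.5 30.3] 14.6
lip only 626 med [0.6017 0.243  0.0967] rect [601.7 245. ] [ 27.2 114.7] 13.4
[0.09323076 0.09701851 0.09932084]
```

View pics/b.png

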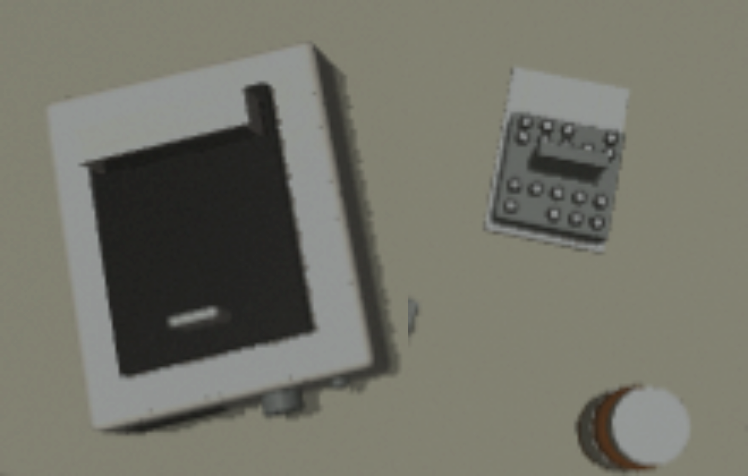

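```bash
python3 -m handwheel '[[0.62,0.37,0,0.92],[0.62,0.37,0,0.92],[0.62,0.37,0,0.92],[0.62,0.37,0,0.92],[0.62,0.37,0,0.92],[0.62,0.37,0,0.92],[0.62,0.37,0,0.92],[0.62,0.37,0,0.92],[0.62,0.37,0,0.92],[0.62,0.37,0,0.92],[0,0,0,0],[0,0,0,0]]' 0.0
cat >> h.py <<'E'
def st(tx=None,ty=None,tz=None,yaw=None):
    s=bot.sense(); from scipy.spatial.transform import Rotation as R
    q=s["tool_rot"]; M=R.from_quat([q[1],q[2],q[3],q[0]]).as_matrix(); p=s["tcp_pos"]
    a=np.degrees(np.arctan2(M[1,1],M[0,1])); 
    print("t",round(s["time_s"],2),"p",p.round(4),"yaw_y",a.round(2),"toolz",M[:,2].round(3),"F",np.round(s["wrist_force"],1),"T",np.round(s["wrist_torque"],2),"g",round(s["grip_width"],3),"j",np.round(s["joint_positions"],2))
    if tx is not None: print("units",((np.array([tx,ty,tz])-p)/.06).round(3),((yaw-a+90)%180-90)/6)
E
python3 -c "
from h import *
st(.5915,-.283,.048,-11.1)"
```

```text
time_s: 1.6
tcp_pos: [0.5991, -0.2729, 0.2137]
tool_rot: [-0.004, 0.765, 0.645, -0.002]
wrist_force: [-0.5, -0.9, 0.2]
grip_width: 0.5
t 1.6 p [ 0.5991 -0.2729  0.2137] yaw_y -9.73 toolz [-0.008  0.003 -1.   ] F [-0.5 -0.9  0.2] T [ 0.02 -0.05  0.01] g 0.5 j [-0.5   0.56  1.34 -0.    1.25 -0.33]
units [-0.126 -0.169 -2.762] -0.22773051179600876
```

```bash
python3 -m handwheel '[[-0.12,-0.16,-0.5,-0.2],[0,0,-0.7,0],[0,0,-0.7,0],[0,0,-0.4,0],[0,0,0,0]]' 
python3 -c "
from h import *
st(.5915,-.283,.048,-11.1)"
```

```text
time_s: 2.22
tcp_pos: [0.5872, -0.2866, 0.0731]
tool_rot: [-0.003, 0.774, 0.633, -0.002]
wrist_force: [0.8, -0.6, 0.2]
grip_width: 0.501
t 2.23 p [ 0.5872 -0.2866  0.0731] yaw_y -11.5 toolz [-0.007  0.002 -1.   ] F [ 0.8 -0.6  0.2] T [-0.05 -0.14 -0.03] g 0.501 j [-0.52  0.7   1.47 -0.    0.98 -0.32]
units [ 0.071  0.059 -0.418] 0.0660634844189379
```

```bash
python3 -m handwheel '[[0.07,0.06,-0.38,0],[0,0,0,0]]' && python3 -m handwheel '[[0,0,0,0],[0,0,0,0],[0,0,0,0],[0,0,0,0]]' -1 20
python3 -c "
from h import *
st(.5915,-.283,.048,-11.1)"
```

```text
time_s: 2.48
tcp_pos: [0.5918, -0.2837, 0.0507]
tool_rot: [-0.002, 0.775, 0.632, -0.002]
wrist_force: [-0.1, 0.6, 0.4]
grip_width: 0.498
time_s: 2.98
tcp_pos: [0.5928, -0.2843, 0.0528]
tool_rot: [-0.001, 0.775, 0.632, -0.001]
wrist_force: [-0.5, 0.4, -1.3]
grip_width: 0.123
t 2.98 p [ 0.5928 -0.2843  0.0528] yaw_y -11.58 toolz [-0.003 -0.    -1.   ] F [-0.5  0.4 -1.3] T [-0.02  0.29 -0.02] g 0.123 j [-0.52  0.73  1.47 -0.    0.94 -0.31]
units [-0.021  0.021 -0.081] 0.07951838449016198
```

```bash
python3 -m handwheel '[[0,0,0.2,0],[0,0,0.5,0],[0,0,0.7,0],[0,0,0.7,0],[0,0,0.7,0],[0,0,0.5,0],[0,0,0.2,0],[0,0,0,0]]' -1 30
python3 -c "
from h import *
st(.511,.221,.22,14.3)"
```

```text
time_s: 3.98
tcp_pos: [0.5902, -0.2828, 0.2714]
tool_rot: [-0.002, 0.775, 0.632, -0.002]
wrist_force: [-0.3, -0.2, -3.6]
grip_width: 0.106
t 3.98 p [ 0.5902 -0.2828  0.2714] yaw_y -11.58 toolz [-0.006  0.001 -1.   ] F [-0.3 -0.2 -3.6] T [-0.05 -0.08  0.04] g 0.106 j [-0.52  0.51  1.29 -0.    1.35 -0.31]
units [-1.32   8.396 -0.857] 4.312851004844364
```

```bash
python3 -m handwheel '[[-0.05,0.3,0,0.2],[-0.13,0.7,0,0.4],[-0.13,0.85,0,0.45],[-0.13,0.85,0,0.45],[-0.13,0.85,0,0.45],[-0.13,0.85,0,0.45],[-0.13,0.85,0,0.45],[-0.13,0.85,0,0.45],[-0.13,0.8,0,0.4],[-0.13,0.6,0,0.3],[-0.06,0.3,0,0.1],[0,0,0,0]]'
python3 - <<'E'
from h import *
st(.511,.221,.17,14.3)
d=cap("side"); save(d,"c.png",(180,60,460,300),2.5); print(cap("top")["pixels"].shape)
E
```

```text
time_s: 5.48
tcp_pos: [0.4957, 0.2086, 0.2548]
tool_rot: [-0.012, 0.611, 0.791, -0.011]
wrist_force: [0.8, 0.3, -2.5]
grip_width: 0.105
t 5.47 p [0.4957 0.2086 0.2548] yaw_y 14.6 toolz [-0.032 -0.002 -0.999] F [ 0.8  0.3 -2.5] T [-0.09 -0.13 -0.01] g 0.105 j [0.31 0.31 1.62 0.01 1.25 0.05]
units [ 0.255  0.207 -1.414] -0.04977041924751783
(400, 640, 3)
```

View pics/c.png

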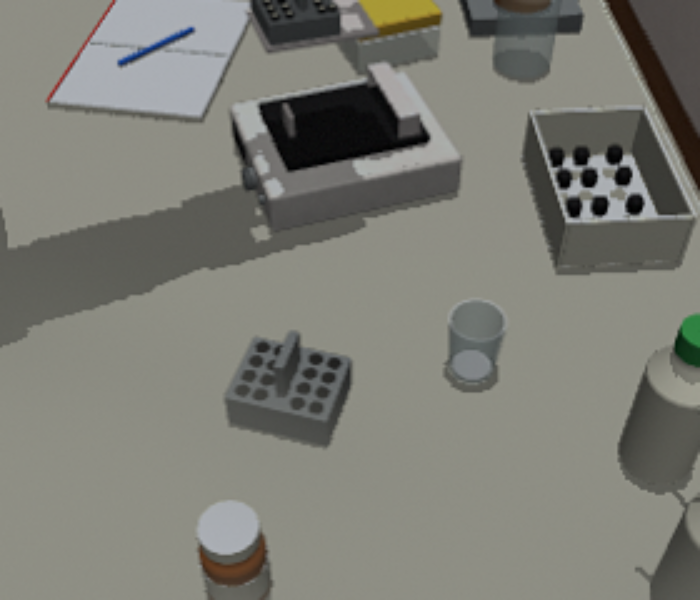

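```bash
python3 -m handwheel '[[0.12,0.1,-0.4,0],[0.12,0.1,-0.5,0],[0,0,-0.4,0],[0,0,0,0]]'
python3 - <<'E'
from h import *
st(.511,.221,.15,14.3)
d=cap("side"); save(d,"d.png",(220,20,400,155),4)
E
```

```text
time_s: 6.08
tcp_pos: [0.5111, 0.2161, 0.1745]
tool_rot: [-0.012, 0.614, 0.789, -0.011]
wrist_force: [-0.7, 0.2, -1.1]
grip_width: 0.103
t 6.08 p [0.5111 0.2161 0.1745] yaw_y 14.27 toolz [-0.032 -0.003 -0.999] F [-0.7  0.2 -1.1] T [ 0.03 -0.1  -0.01] g 0.103 j [0.31 0.42 1.66 0.01 1.09 0.06]
units [-0.002  0.081 -0.409] 0.005434015161272991
```

View pics/d.png

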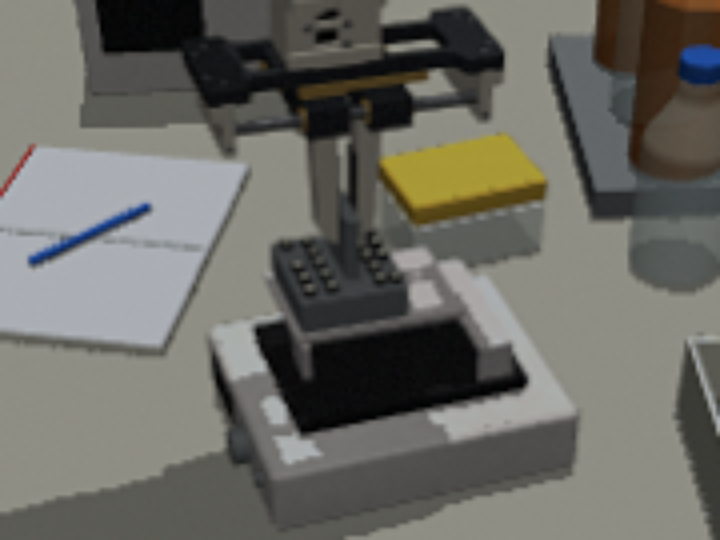

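```bash
python3 -m handwheel '[[-0.01,0.05,-0.2,0],[-0.01,0.02,-0.2,0],[0,0,0,0]]' && python3 -m handwheel '[[0.04,0.01,-0.08,0],[0.06,0.015,-0.06,0],[0,0,0,0]]' -1 10
python3 - <<'E'
from h import *
st(.5207,.225,.137,14.3)
d=cap("side"); save(d,"e.png",(220,20,400,155),4)
E
```

```text
time_s: 6.5
tcp_pos: [0.5114, 0.2206, 0.1522]
tool_rot: [-0.01, 0.614, 0.789, -0.009]
wrist_force: [0.9, 0.2, -2.9]
grip_width: 0.103
time_s: 6.88
tcp_pos: [0.5186, 0.2226, 0.1448]
tool_rot: [-0.01, 0.614, 0.789, -0.008]
wrist_force: [-1.3, -0.5, 0.9]
grip_width: 0.123
t 6.88 p [0.5186 0.2226 0.1448] yaw_y 14.23 toolz [-0.025 -0.    -1.   ] F [-1.3 -0.5  0.9] T [-0.15  0.32  0.01] g 0.123 j [0.32 0.47 1.67 0.01 1.03 0.07]
units [ 0.035  0.04  -0.129] 0.011626285140475071
```

View pics/e.png

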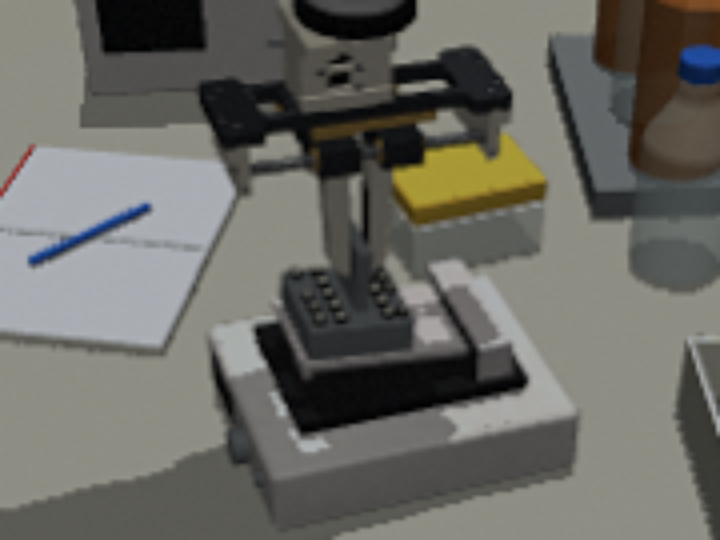

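```bash
python3 -m handwheel '[[-0.02,0,-0.08,0],[0,0,-0.08,0],[0,0,-0.04,0],[0,0,0,0]]' -1 8
cat >> h.py <<'E'
def tray():
    # side camera: profile of the tray's near edge (y from -45 to -36 shaker) in shaker frame
    d=cap("side"); W=cloud(d)*1000; c,s=np.cos(np.radians(14.3)),np.sin(np.radians(14.3))
    X=(W[...,0]-541)*c+(W[...,1]-228.6)*s; Y=-(W[...,0]-541)*s+(W[...,1]-228.6)*c; Z=W[...,2]-70
    P=np.stack([X,Y,Z],-1).reshape(-1,3); P=P[np.isfinite(P).all(1)]
    for x in range(-80,60,10):
        q=P[(abs(P[:,0]-x)<5)&(P[:,2]>4)&(P[:,2]<80)]
        a=q[(q[:,1]>-39)&(q[:,1]<-12)]; b=q[(q[:,1]<-40)&(q[:,1]>-47)]
        print(x,"inner topZ",np.round(np.percentile(a[:,2],[20,50,80]),1) if len(a)>4 else None,"edge Z",np.round(np.percentile(b[:,2],[10,50,90]),1) if len(b)>2 else None, "Ymin",q[:,1].min().round(1) if len(q) else None)
    return d
E
python3 - <<'E'
from h import *
st(.5207,.225,.137,14.3); tray()
E
```

```text
time_s: 7.42
tcp_pos: [0.5246, 0.2245, 0.1383]
tool_rot: [-0.004, 0.614, 0.789, 0.001]
wrist_force: [-1.8, -0.2, 0.4]
grip_width: 0.156
t 7.42 p [0.5246 0.2245 0.1383] yaw_y 14.22 toolz [-0.005  0.006 -1.   ] F [-1.8 -0.2  0.4] T [-0.16  0.34  0.01] g 0.156 j [0.32 0.48 1.67 0.01 0.99 0.07]
units [-0.064  0.009 -0.022] 0.013897199186516218
-80 inner topZ None edge Z None Ymin -44.9
-70 inner topZ [33.9 36.8 44. ] edge Z [31.4 32.8 33.2] Ymin -42.5
-60 inner topZ [42.3 53.9 58.5] edge Z [30.2 32.5 40.9] Ymin -43.2
-50 inner topZ [37.7 52.7 57.6] edge Z [27.3 29.3 54.2] Ymin -42.0
-40 inner topZ [34.7 51.4 56.7] edge Z [25.1 29.6 40. ] Ymin -48.9
-30 inner topZ [35.3 50.4 52.9] edge Z [23.7 32.8 50.1] Ymin -56.3
-20 inner topZ [37.1 50.6 69.8] edge Z [20.7 23.4 26.3] Ymin -43.5
-10 inner topZ [32.1 46.7 49.3] edge Z [18.3 21.5 36.4] Ymin -830.6
0 inner topZ [29.2 44.9 47.6] edge Z [16.  26.7 39. ] Ymin -836.3
10 inner topZ [16.7 33.7 44.6] edge Z [ 9.2 14.9 17. ] Ymin -839.1
20 inner topZ [14.6 15.6 16.3] edge Z [11.6 14.  16. ] Ymin -843.8
30 inner topZ [12.4 13.1 14.4] edge Z [ 9.7 11.5 12.3] Ymin -847.1
40 inner topZ [10.3 11.3 12.3] edge Z [ 5.8  8.4 10.3] Ymin -850.5
50 inner topZ [26.8 28.8 30. ] edge Z [25.  27.1 28.2] Ymin -854.6
```

```bash
python3 -m handwheel '[[0.08,0.02,0,0],[0.08,0.02,0,0],[0,0,0,0]]' -1 8
python3 - <<'E'
from h import *
st(.5207,.225,.137,14.3); d=tray(); save(d,"f.png",(220,20,400,155),4)
E
```

```text
time_s: 7.85
tcp_pos: [0.5338, 0.2268, 0.1372]
tool_rot: [-0.004, 0.614, 0.789, -0.001]
wrist_force: [1.1, -0.8, -3.5]
grip_width: 0.111
t 7.85 p [0.5338 0.2268 0.1372] yaw_y 14.22 toolz [-0.008  0.005 -1.   ] F [ 1.1 -0.8 -3.5] T [-0.06 -0.45  0.02] g 0.111 j [0.32 0.5  1.64 0.01 1.   0.07]
units [-0.219 -0.029 -0.003] 0.012721051351251825
-80 inner topZ None edge Z None Ymin -5.8
-70 inner topZ [11.5 14.8 21.8] edge Z None Ymin -33.8
-60 inner topZ [14.1 20.2 27. ] edge Z None Ymin -53.5
-50 inner topZ [22.2 34.1 45.1] edge Z [18.7 20.9 22.8] Ymin -44.1
-40 inner topZ [30.5 44.4 49.9] edge Z [20.1 23.7 46.6] Ymin -54.5
-30 inner topZ [32.5 45.2 48.6] edge Z [18.5 20.  32.2] Ymin -42.9
-20 inner topZ [32.1 45.9 49.4] edge Z [18.7 32.8 44.3] Ymin -54.3
-10 inner topZ [38.7 47.5 66. ] edge Z [14.9 21.4 26.4] Ymin -831.4
0 inner topZ [30.3 46.1 48.5] edge Z [18.9 22.5 37.4] Ymin -836.3
10 inner topZ [32.1 46.8 50. ] edge Z [17.1 18.8 21.3] Ymin -839.6
20 inner topZ [31.2 45.8 48.9] edge Z [19.3 27.5 44.3] Ymin -843.9
30 inner topZ [20.5 26.  44.6] edge Z [17.2 20.  23. ] Ymin -847.2
40 inner topZ [20.9 22.1 23.3] edge Z [17.7 18.3 21.4] Ymin -850.2
50 inner topZ [20.4 26.8 29.1] edge Z [19.4 22.2 29.1] Ymin -854.6
```

View pics/f.png

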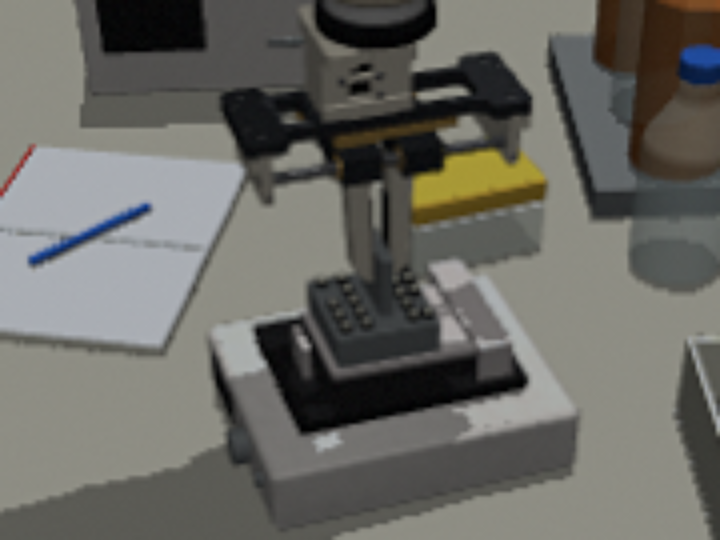

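The tail has dropped inside the stop and the pads levelled the tray, with its tongue under the lip. Raising the handle against the lip now makes the hooked tilt unambiguous.

```bash
python3 -m handwheel '[[-0.03,-0.01,0.07,0],[0,0,0.1,0],[0,0,0.08,0],[0,0,0,0]]' -1 12
python3 - <<'E'
from h import *
st(.5207,.225,.137,14.3); d=tray()
E
```

```text
time_s: 8.4
tcp_pos: [0.5309, 0.2257, 0.1515]
tool_rot: [-0.005, 0.614, 0.789, -0.002]
wrist_force: [0.1, 0.2, -7.9]
grip_width: 0.133
t 8.4 p [0.5309 0.2257 0.1515] yaw_y 14.22 toolz [-0.01   0.004 -1.   ] F [ 0.1  0.2 -7.9] T [-0.08  0.06  0.01] g 0.133 j [0.32 0.48 1.64 0.01 1.03 0.07]
units [-0.17  -0.012 -0.241] 0.013443015416818582
-80 inner topZ None edge Z None Ymin -35.4
-70 inner topZ [ 4.3 12.5 25.7] edge Z None Ymin -48.5
-60 inner topZ [41.5 47.4 60.3] edge Z [38.9 42.8 49.6] Ymin -44.1
-50 inner topZ [50.3 65.3 68.5] edge Z [38.  40.2 45.3] Ymin -43.2
-40 inner topZ [49.7 60.8 65.2] edge Z [36.  39.3 44.4] Ymin -55.6
-30 inner topZ [44.5 61.  66.5] edge Z [24.1 33.8 39.9] Ymin -43.3
-20 inner topZ [44.6 60.8 67.7] edge Z [31.  35.1 51. ] Ymin -54.5
-10 inner topZ [42.7 57.7 61.2] edge Z [30.4 34.4 52.7] Ymin -832.1
0 inner topZ [44.8 57.5 60.5] edge Z [22.4 32.1 48.8] Ymin -835.8
10 inner topZ [40.9 54.2 57.9] edge Z [27.1 31.  50. ] Ymin -839.2
20 inner topZ [28.3 29.8 54.4] edge Z [26.1 27.8 29.4] Ymin -843.3
30 inner topZ [26.4 27.7 27.8] edge Z [24.  27.1 29.3] Ymin -847.1
40 inner topZ [24.7 25.5 26.9] edge Z [21.3 25.  27. ] Ymin -850.7
50 inner topZ [24.8 27.1 29.7] edge Z [16.  24.8 29.9] Ymin -854.0
```

```bash
python3 -m handwheel '[[0,0,0,0],[0,0,-0.1,0],[0,0,-0.12,0],[0,0,-0.12,0],[0,0,-0.1,0],[0,0,-0.08,0],[0,0,-0.05,0],[0,0,0,0]]' -1 10
python3 - <<'E'
from h import *
st(.5304,.2259,.120,14.3); d=tray()
E
```

```text
time_s: 9.45
tcp_pos: [0.5315, 0.2262, 0.1187]
tool_rot: [-0.004, 0.614, 0.789, -0.001]
wrist_force: [0.1, -0.3, -2.6]
grip_width: 0.109
t 9.45 p [0.5315 0.2262 0.1187] yaw_y 14.24 toolz [-0.008  0.005 -1.   ] F [ 0.1 -0.3 -2.6] T [ 0.02 -0.19 -0.01] g 0.109 j [0.32 0.52 1.66 0.01 0.96 0.07]
units [-0.018 -0.004  0.022] 0.0102391050769531
-80 inner topZ None edge Z None Ymin -51.7
-70 inner topZ [ 6.8 12.6 19.3] edge Z None Ymin -29.1
-60 inner topZ [ 9.9 19.9 24.9] edge Z None Ymin -30.5
-50 inner topZ [ 8.8 21.4 31.8] edge Z [ 9.6 16.5 17.4] Ymin -42.4
-40 inner topZ [17.2 31.5 35.9] edge Z [ 4.6  8.5 12.3] Ymin -44.3
-30 inner topZ [19.9 31.9 35.6] edge Z [ 6.9  8.8 14.5] Ymin -60.3
-20 inner topZ [16.5 29.  32.6] edge Z [ 5.7  9.1 23.8] Ymin -58.5
-10 inner topZ [31.7 45.3 67.5] edge Z [ 4.7  8.2 29.5] Ymin -832.2
0 inner topZ [17.1 32.  34. ] edge Z [ 5.3 22.3 29.4] Ymin -835.7
10 inner topZ [15.  30.5 35.2] edge Z [ 5.3  9.  25. ] Ymin -839.6
20 inner topZ [20.5 31.8 33.7] edge Z [ 7.2 10.8 21.5] Ymin -843.8
30 inner topZ [6.9 7.4 8.4] edge Z [5.1 6.5 8.9] Ymin -847.2
40 inner topZ [6.3 7.7 8. ] edge Z [4.8 6.3 7.7] Ymin -850.7
50 inner topZ [ 6.5  8.5 28.6] edge Z [ 6.5 24.1 29.7] Ymin -854.0
```

```bash
python3 -m handwheel '[[-0.02,0,-0.05,0],[0,0,-0.05,0],[0,0,0,0],[0,0,0,0]]' -1 10
python3 - <<'E'
from h import *
st(.5304,.2259,.120,14.3); d=tray(); save(d,"g.png",(220,20,400,155),4)
E
```

```text
time_s: 10.0
tcp_pos: [0.5314, 0.2265, 0.115]
tool_rot: [-0.003, 0.614, 0.789, 0.001]
wrist_force: [-1.6, -0.7, 0.7]
grip_width: 0.106
t 10.0 p [0.5314 0.2265 0.115 ] yaw_y 14.25 toolz [-0.004  0.006 -1.   ] F [-1.6 -0.7  0.7] T [0.   0.01 0.01] g 0.106 j [0.32 0.52 1.67 0.01 0.95 0.07]
units [-0.016 -0.011  0.083] 0.008915157422040446
-80 inner topZ None edge Z None Ymin -62.8
-70 inner topZ [10.7 17.6 25.3] edge Z None Ymin -18.2
-60 inner topZ [ 6.6 13.2 19. ] edge Z None Ymin -60.4
-50 inner topZ [ 8.3 21.2 32.4] edge Z [ 4.5 13.9 29.8] Ymin -60.1
-40 inner topZ [17.6 31.2 36. ] edge Z [ 4.1  8.2 21.9] Ymin -45.6
-30 inner topZ [16.  31.2 34.5] edge Z [ 6.1  7.4 16.7] Ymin -43.7
-20 inner topZ [15.7 28.9 32.7] edge Z [ 7.   9.8 20.4] Ymin -57.6
-10 inner topZ [30.1 44.  65.4] edge Z [ 5.4 12.1 27.4] Ymin -831.3
0 inner topZ [15.3 30.5 33.4] edge Z [ 4.5  5.6 18.4] Ymin -835.5
10 inner topZ [17.6 29.7 35.3] edge Z [ 5.6  7.4 24.9] Ymin -839.1
20 inner topZ [14.2 30.3 34.4] edge Z [ 5.8 10.3 25.6] Ymin -843.7
30 inner topZ [6.1 6.9 8.1] edge Z [6.2 6.9 7.8] Ymin -847.2
40 inner topZ [5.7 7.3 7.9] edge Z None Ymin -850.0
50 inner topZ [ 7.   8.9 29. ] edge Z [ 5.8  8.5 28.7] Ymin -853.5
```

View pics/g.png

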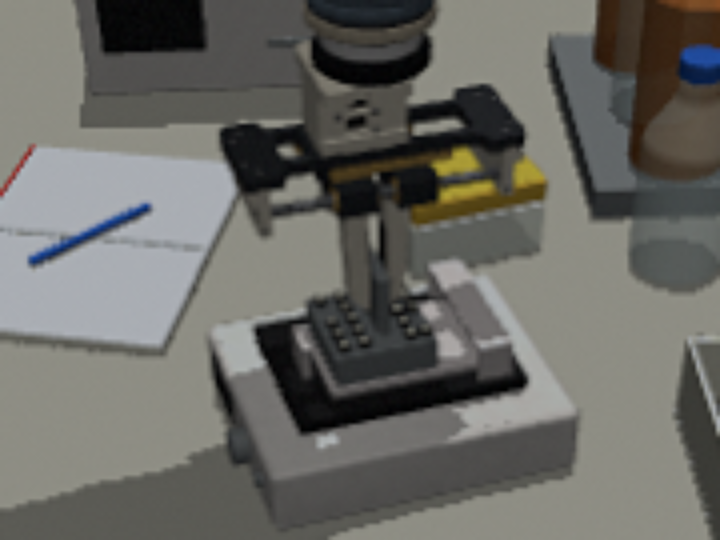

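```bash
python3 -m handwheel '[[0,0,-0.04,0],[0,0,0,0],[0,0,0,0]]' -1 8 && python3 -m handwheel '[[0,0,0.03,0],[0,0,0,0],[0,0,0,0],[0,0,0,0]]' 0 && python3 -m handwheel '[[0,0,0.3,0],[0,0,0.7,0],[0,0,0.8,0],[0,-0.3,0.8,0],[-0.7,-0.8,0.3,0],[-0.8,-0.9,0,0],[-0.8,-0.9,0,0],[-0.5,-0.9,0,0],[0,-0.5,0,0],[0,0,0,0]]'
python3 - <<'E'
from h import *
st(); d=tray(); t=cap("top"); a=d["pixels"][20:155,220:400,::-1]; b=t["pixels"][120:270,100:380,::-1]
cv2.imwrite("pics/i.png",np.vstack([cv2.resize(a,(600,300)),cv2.resize(b,(600,300))]))
W=cloud(t)*1000; c,s=np.cos(np.radians(14.3)),np.sin(np.radians(14.3))
X=(W[...,0]-541)*c+(W[...,1]-228.6)*s; Y=-(W[...,0]-541)*s+(W[...,1]-228.6)*c; Z=W[...,2]-70
m=(abs(X+5)<45)&(abs(Y)<60)
for n,lo,hi in(("blade",60,82),("block",24,38)):
    k=m&(Z>lo)&(Z<hi); r=cv2.minAreaRect(np.stack([X[k],Y[k]],-1).astype(np.float32)); print(n,k.sum(),np.round(r[0],1),np.round(r[1],1),round(r[2],1))
k=m&(Z>2)&(Z<12)&(X>28)&(X<44)&(abs(Y)<35); print("tongue top Z",np.median(Z[k]))
k=(W[...,2]>60)&(W[...,2]<95)&(abs(W[...,0]-466)<40)&(abs(W[...,1]+130)<40); print("rack blade",np.nanmean(W[k],0))
E
```

```text
time_s: 10.42
tcp_pos: [0.5315, 0.2265, 0.1132]
tool_rot: [-0.003, 0.614, 0.789, 0.001]
wrist_force: [-2.0, -1.0, 1.4]
grip_width: 0.104
time_s: 10.92
tcp_pos: [0.532, 0.2267, 0.1151]
tool_rot: [-0.003, 0.614, 0.789, 0.001]
wrist_force: [-0.2, 0.7, 0.0]
grip_width: 0.48
time_s: 12.18
tcp_pos: [0.3743, -0.0183, 0.3036]
tool_rot: [0.003, 0.614, 0.79, 0.005]
wrist_force: [0.7, -0.4, 0.4]
grip_width: 0.499
t 12.18 p [ 0.3743 -0.0183  0.3036] yaw_y 14.3 toolz [ 0.011  0.005 -1.   ] F [ 0.7 -0.4  0.4] T [ 0.01 -0.13  0.04] g 0.499 j [-0.18 -0.08  1.94  0.01  1.27 -0.43]
-80 inner topZ None edge Z None Ymin -37.2
-70 inner topZ [14.4 19.  22.4] edge Z None Ymin -16.0
-60 inner topZ [ 4.5  5.3 18.5] edge Z None Ymin -50.7
-50 inner topZ [ 9.2 21.6 31.8] edge Z [ 4.7  7.9 20.2] Ymin -57.1
-40 inner topZ [18.6 32.6 35.6] edge Z [ 4.5 12.  29.5] Ymin -43.0
-30 inner topZ [20.3 32.5 35.1] edge Z [ 4.1  5.9 23.2] Ymin -63.3
-20 inner topZ [16.1 31.1 32.4] edge Z [ 6.8 13.7 24.8] Ymin -43.4
-10 inner topZ [31.2 46.8 68.1] edge Z [ 6.6 17.6 28.6] Ymin -831.3
0 inner topZ [14.6 30.2 32.6] edge Z [ 6.4  9.5 24.8] Ymin -835.8
10 inner topZ [22.2 32.7 35.5] edge Z [ 6.3 11.  29.7] Ymin -839.1
20 inner topZ [16.9 29.5 33.7] edge Z [ 7.   8.7 23. ] Ymin -843.8
30 inner topZ [6.8 7.3 7.9] edge Z [4.6 5.1 7.8] Ymin -847.1
40 inner topZ [6.7 7.5 8.9] edge Z [5.9 6.2 6.6] Ymin -850.7
50 inner topZ [ 6.8  8.1 29.2] edge Z [ 5.  17.4 29.3] Ymin -854.0
blade 160 [-9.4 -0.5] [45.6 11.1] 88.9
block 964 [-11.5  -1.2] [78.2 77. ] 89.2
tongue top Z 4.998589747576119
rack blade [ 465.56530975 -130.4961587    78.42039283]
```

View pics/i.png

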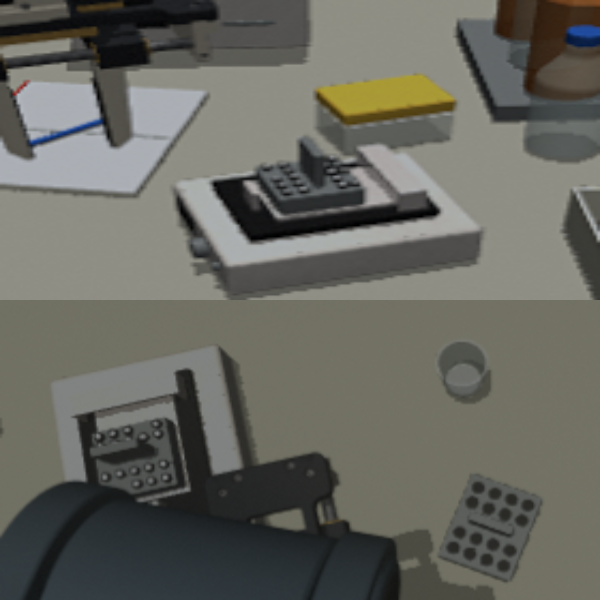

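The tray lies flat between the stop and the lip. Tongue top is 5.0 mm above the platform, tip at x≈66 mm, y≈-1 mm and yaw error about 1°. The rack hasn't moved, so I'm handing in.

```bash
python3 -c "
from plant import bot
print(bot.close_job())"
```

```text
the job is handed in; nothing more can be done
None
```

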